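# Flip the glue-up flag to green

## Robot

A 6-joint arm with a two-finger parallel gripper is mounted at the origin on the work surface. World frame = base frame: x ahead of the robot, y to its left, z up, the work surface at z = 0. Lengths are in mm, angles in rad, forces in N, time in s.
With the tool pointing down it reaches from about 350 to 875 mm from the base axis. Payload 15.5 kg.
Tool frame: the origin (TCP) lies midway between the tips of the shut fingers; the grasp point (between the pads) lies 19 mm behind it (grip_depth is the distance from the TCP to the grasp point, in mm); z points along the fingers, y is the line along which they close (so a half turn about z gives the same grasp; the last joint's range is limited). The gripper opens to 85 mm and grips with 20 to 120 N. Pads are 22 mm wide; open, the fingers measure 114 mm over their backs; the gripper's body (76 mm by 85 mm) begins 54 mm behind the grasp point. The pads swing forward as they close: fully open they stand 13 mm farther back than shut.
Start: joints at [-0.096, 0.494, 1.345, -0, 1.302, -0.096], TCP at [625.001, 0.003, 210.577] pointing down, gripper open.
Joint ranges: [-2.91, 2.91], [-0.82, 2.16], [0.22, 2.67], [-1.22, 4.37], [0.12, 2.79], [-3.08, 3.08]. Speed limits (rad/s): [1.89, 1.89, 2.57, 3.01, 3.01, 3.01].

## Interface

Orientations are given as a 3x3 rotation matrix whose columns are the frame's x, y, z axes.
In Python, from bench import get_state, read_camera, get_calibration, sign_off, grip_depth gives the robot as it stands. The module is installed in compiled form; this text tells all that it offers.
- The arm moves only by the shell command python3 -m creep 'ROWS' [FORCE]. ROWS is JSON, a list of rows, each a list of 3 entries, a list of its own where there are three numbers: the shift along the world's x, y, z in units of 25 mm (1.0 is 25 mm), then the turn about the world's z in units of 6 degrees (1.0 is 6 degrees), then the opening, from 0 (shut) to 1 (fully open). A call has 1 to 12 rows; each row is the pose to reach, as a shift and turn from the pose commanded when the call began; what a row does not reach only later rows make up. A row lasts 1/12 s, in which the tool goes at most 41.7 mm and 7.16 degrees, less where a joint would pass 70% of its speed; a pose out of reach is approached as far as the arm can. A call with a gripper value outside its range is refused whole. The fingers move at their own pace and stop on an object; FORCE is the grip in N (left out, the last holds). Time passes only in rows, so rows that repeat a pose let the fingers close. It gives the time, the measured TCP pose, the force, the opening and the grip force at its end, in the units of the state.
- get_state(): the state, without advancing time (a new reading comes with each control period).
- read_camera(name): name is "scene" or "side" or "wrist"; returns (picture, depth): 480x640x3 uint8, red, green, blue; 480x640 float32, mm along the optical axis (not along the pixel's ray), 0 where there is no reading.
- get_calibration(name): a dict with "mtx" (3x3 intrinsics, pixels), "R" (3x3) and "t" (3): a world point X has camera coordinates R X + t. Camera axes: x right, y down, z forward; pixel columns grow to the right and rows downward; lengths in mm; the calibration is good to about 2 mm. The wrist camera is an equidistant fisheye: a pixel r from the principal point sees the ray r / f radians off the axis. A picture is of the moment at which its call begins: read the wrist's pose just before it. get_calibration takes no time and is no camera call; for the wrist camera it gives the pose at the moment of the call.
- sign_off(): hands the job in; it is judged then, once.
The state is a dict: "time": time; "q": joint angles; "dq": joint speeds; "tau": joint torques, N m; "tool_pos": TCP position; "ee_rot": TCP orientation; "contact_force": force on the tool from outside, world axes, zero at the start; "ft_torque": the same for the moment, N m; "width": finger opening in mm; "finger_force": force on a finger pad.
Only numpy, scipy, OpenCV 4.12 (cv2) and the standard library are available. Lean on these libraries where they do the work, as an engineer would, in place of code of your own. Each camera call takes 0.05 s, during which the arm holds its last target. There are 200 camera calls.

## Task

The glue-up of the dark walnut stand has cured: first press the yellow button on top of the bench timer all the way down, let it spring back, and then, with the fingertips, flip the flag of the dark walnut stand right over its hinge until it lies flat on the lower half of its panel, so that the stand shows green. Leave the flag of the pale beech stand as it is, and do not pick up or shove the timer or anything else on the bench. Finish with the hand clear of everything.

Things in the scene. Friction and masses are not known exactly. Their poses are not given: they have to be found in the camera images.
- walnut_stand: Flip-flag stand of dark walnut wood, screwed to the bench. Base 170 x 150 x 18 mm; on it a panel 140 mm wide, 190 mm along its slope, at 45 degrees, facing up and to the stand's own +x, high end at -x; upper half green, lower half red. Origin: centre of the base's underside; x level, across the hinge, from the panel's high end to its low end, y along the hinge, z up.
- walnut_hinge (a point): Middle of the walnut stand's hinge line, 105 mm above the bench, about half-way down the sloping panel; does not move. The hinge is stiff: the flag stays at any angle where it is left; about 2.5 N at its free edge moves it.
- walnut_flag (a joint): Angle of the flag. 0: on the panel's upper half, red outwards, pointing up at 45 degrees to the stand's -x. It swings up and over to +x; at v it points 45 degrees + v above the stand's -x (0.785: straight up). pi: turned right over, flat on the panel's lower half, green outwards, pointing down to +x. Stops at 0 and pi. Starts at 0 to 0.3.
- walnut_edge (a point): Middle of the free edge of the walnut stand's flag, a plate 106 mm wide, 5 mm thick, 115 mm from hinge line to free edge; moves with it. At 0 the edge is 186 mm above the bench and the last 25 mm of the flag stand out past the panel's upper end, so that a fingertip can get behind them from above; at pi the edge is 24 mm above the bench.
- beech_stand: Flip-flag stand of pale beech wood, screwed to the bench. Base 170 x 150 x 18 mm; on it a panel 140 mm wide, 190 mm along its slope, at 45 degrees, facing up and to the stand's own +x, high end at -x; upper half green, lower half red. Origin: centre of the base's underside; x level, across the hinge, from the panel's high end to its low end, y along the hinge, z up.
- beech_hinge (a point): Middle of the beech stand's hinge line, 105 mm above the bench, about half-way down the sloping panel; does not move. The hinge is stiff: the flag stays at any angle where it is left; about 2.5 N at its free edge moves it.
- beech_flag (a joint): Angle of the flag. 0: on the panel's upper half, red outwards, pointing up at 45 degrees to the stand's -x. It swings up and over to +x; at v it points 45 degrees + v above the stand's -x (0.785: straight up). pi: turned right over, flat on the panel's lower half, green outwards, pointing down to +x. Stops at 0 and pi. Starts at 0 to 0.3.
- beech_edge (a point): Middle of the free edge of the beech stand's flag, a plate 106 mm wide, 5 mm thick, 115 mm from hinge line to free edge; moves with it. At 0 the edge is 186 mm above the bench and the last 25 mm of the flag stand out past the panel's upper end, so that a fingertip can get behind them from above; at pi the edge is 24 mm above the bench.
- timer: Bench timer, a loose grey box 90 (x) x 64 (y) x 50 (z) mm, about 0.6 kg, standing on the bench between the stands; origin at the centre of its underside.
- stop_top (a point): Centre of the top of the timer's yellow push button (28 mm across, on top of the timer).
- stop (a joint): How far the timer's button is pressed: 0 out, 0.006 m fully down (5 N); it springs back.
- glue: Bystander, loose: white glue bottle with an orange cap, 56 mm across, 150 mm tall; origin at its underside.
- mallet: Bystander, loose: wooden mallet lying down: head 75 x 120 x 75 mm, handle 200 mm; origin at its underside.
- plane: Bystander, loose: dark wooden hand plane, 210 x 62 x 50 mm, its iron sticking up to about 115 mm; origin at its underside.
- chisel: Bystander, loose: loose chisel lying on the bench, 245 mm long, 28 mm thick; origin at its underside.
- block: Bystander, loose: cork sanding block, 110 x 60 x 34 mm; origin at its underside.
- drill: Bystander, loose: blue cordless drill standing on its battery, 195 mm tall; origin at its underside.
There are look-alikes about, which are no part of the job. There is more than one size of the timer; the job needs the larger.

How it is judged (in metres and radians):
On the way, in this order (a step that is already met when the one before it is completed fails the run):
1. the timer's button is pressed down (value of joint stop above 0.004 m and value of joint walnut_flag below 0.8 rad), for 0.05 s.
2. the button is let go, the walnut flag not yet turned over (value of joint stop below 0.0015 m and value of joint walnut_flag below 0.8 rad), for 0.05 s.
3. the walnut flag lies flat on the lower half, green outwards (value of joint walnut_flag above 3 rad), for 0.1 s.
At the end, for the whole second after the job is handed in: The walnut flag lies flat on the lower half of its panel, green outwards (joint above 3.02 of 3.14 rad); the beech flag's free edge is within 20 mm of where it was; the timer's button is out, the timer stands upright within 30 mm of where it was, and so do all other loose things (value of joint walnut_flag above 3.02 rad and distance of beech_edge from where it was at the start of the episode below 0.02 m and value of joint stop below 0.0015 m and distance of each of timer, glue, mallet, plane, chisel, block, drill from where it was at the start of the episode below 0.03 m and angle between timer's own z axis and vertical below 0.1 rad); the robot touches nothing.
It fails at once if the beech stand's flag is moved (distance of beech_edge from where it was at the start of the episode above 0.02 m).
It fails at once if the timer is picked up, tipped or shoved more than 30 mm (distance of timer from where it was at the start of the episode above 0.03 m or height (world z) of timer above 0.01 m or angle between timer's own z axis and vertical above 0.2 rad).
It fails at once if another loose thing on the bench is picked up or shoved more than 30 mm (distance of any of glue, mallet, plane, chisel, block, drill from where it was at the start of the episode above 0.03 m).
It also fails if it takes over 54 s, if anything falls off the work surface, if the arm or the gripper's body presses on something with over 40 N, if the wrist force passes 120 N, or if a joint passes its speed limit or range.

## Working session

There is one attempt and no reset: what is moved stays moved. The work goes in short steps, Python scripts to look and compute and a shell command to move; the robot and the scene stay as the last step left them, time stands still between calls to the robot, and variables do not carry over. Pictures are saved under pics/ and viewed, at most 10 in all, crops included, and the job is handed in when it is done.

```bash
mkdir -p pics
cat > h.py <<'E'
import numpy as np, cv2
from bench import *
def cloud(name):
    c=get_calibration(name); im,d=read_camera(name)
    v,u=np.mgrid[0:480,0:640]; K=c["mtx"]
    P=np.stack([(u-K[0,2])/K[0,0]*d,(v-K[1,2])/K[1,1]*d,d],-1)
    W=(P-np.array(c["t"]))@np.array(c["R"]); W[d==0]=np.nan
    return im,W
E
python3 - <<'E'
from h import *
for n in("scene","side"):
    im,W=cloud(n); np.savez(f"{n}.npz",im=im,W=W); cv2.imwrite(f"pics/{n}.png",im[:,:,::-1])
E
```

```text
(no output)
```

View pics/scene.png

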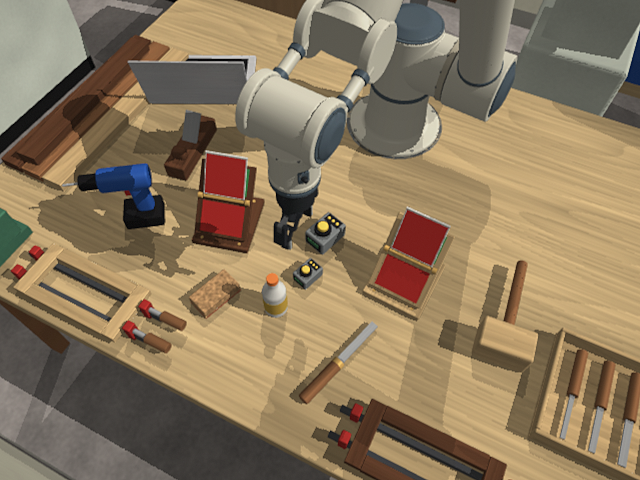

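View pics/side.png

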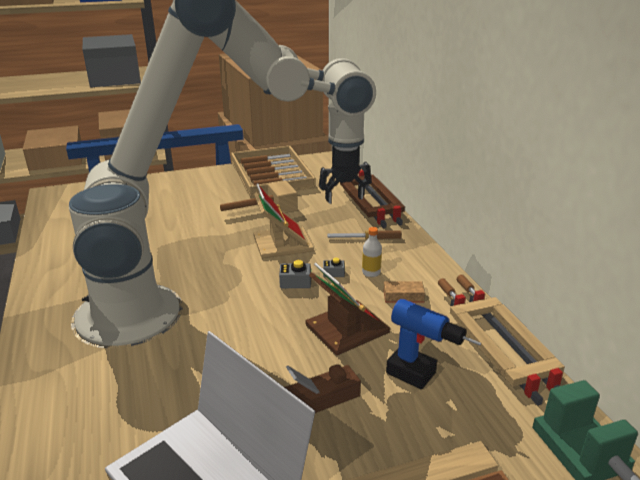

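Scene view: the dark walnut stand is at (228,205) and the pale beech one at (410,260). Both have their flags up, red outwards. The two timer candidates are at (325,230) and (308,272). The first looks larger, so I'll measure both and check them in an enlarged crop.

Run:
```python
from h import *
d=np.load("scene.npz"); im,W=d["im"],d["W"]
hsv=cv2.cvtColor(im,cv2.COLOR_RGB2HSV)
def comps(m,lab,box):
    x0,y0,x1,y1=box; mm=np.zeros(m.shape,np.uint8); mm[y0:y1,x0:x1]=m[y0:y1,x0:x1]
    n,l,s,c=cv2.connectedComponentsWithStats(mm)
    for i in range(1,n):
        if s[i,4]>25:
            P=W[l==i]; P=P[~np.isnan(P[:,0])]
            print(lab,s[i],c[i].round(),np.median(P,0).round(1),P.min(0).round(),P.max(0).round())
            if lab=="red":
                r=cv2.minAreaRect(np.argwhere(l==i)[:,::-1].astype(np.float32)); 
                q=P-P.mean(0); U,S,V=np.linalg.svd(q,full_matrices=False); print("  normal",V[2].round(3), "mean",P.mean(0).round(1))
comps((hsv[...,0]>20)&(hsv[...,0]<35)&(hsv[...,1]>190)&(hsv[...,2]>120),"yel",(290,205,350,290))
red=((hsv[...,0]<6)|(hsv[...,0]>174))&(hsv[...,1]>180)
comps(red,"red",(190,140,265,245)); comps(red,"red",(360,200,460,310))
# grey timer boxes: top points
for b in [(300,205,350,256),(290,255,326,290)]:
    P=W[b[1]:b[3],b[0]:b[2]].reshape(-1,3); P=P[(P[:,2]>25)&(P[:,2]<80)]; print("box",len(P),np.percentile(P,[2,50,98],axis=0).round())
for n,(u,v) in dict(drill=(105,180),drill2=(148,205),plane=(190,130),block=(215,292),glue=(272,282)).items(): print(n,W[v,u].round())
cv2.imwrite("pics/crop.png",cv2.resize(im[140:300,180:360,::-1],None,fx=4,fy=3.75,interpolation=cv2.INTER_CUBIC)[:600,:720])
```

```text
red [ 205  154   40   44 1447] [225. 176.] [ 507.7 -260.8  155.9] [ 470. -315.  113.] [ 550. -207.  197.]
  normal [0.792 0.2   0.577] mean [ 507.8 -261.2  155.5]
red [ 200  199   45   39 1335] [222. 218.] [ 571.9 -244.9   66. ] [ 530. -305.   33.] [ 613. -183.   97.]
  normal [0.689 0.17  0.704] mean [ 572.1 -244.6   65.6]
red [ 393  211   54   54 1703] [419. 237.] [463.2 231.  156.6] [433. 181. 110.] [495. 280. 199.]
  normal [ 0.822 -0.051  0.568] mean [463.5 230.7 156.2]
red [ 375  254   54   49 1452] [402. 278.] [528.3 227.8  66.2] [496. 172.  36.] [562. 281.  97.]
  normal [-0.705  0.044 -0.707] mean [528.8 227.4  66.3]
box 907 [[432. -36.  27.]
 [486.   4.  50.]
 [521.  38.  73.]]
box 461 [[565. -14.  26.]
 [602.  13.  36.]
 [629.  37.  53.]]
drill [ 665. -490.  185.]
drill2 [ 626. -431.   74.]
plane [ 361. -478.   78.]
block [ 745. -161.   33.]
glue [712. -16. 150.]
```

View pics/crop.png

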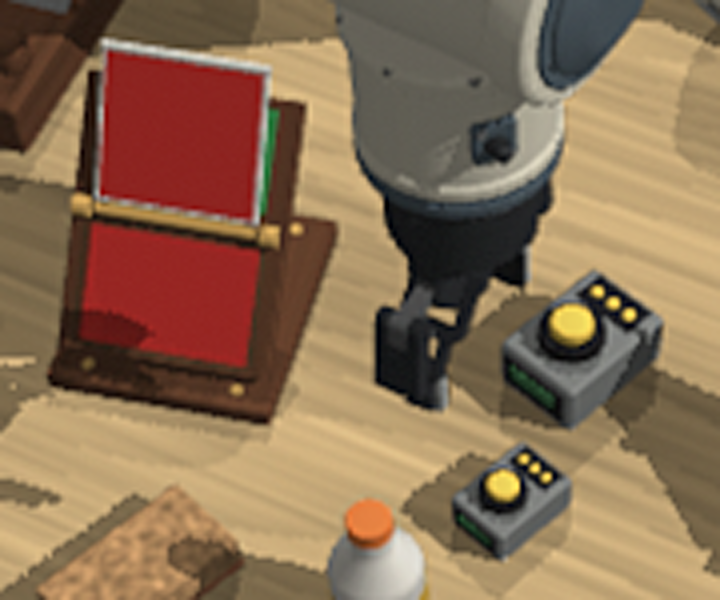

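The crop shows two timers. The large one has its button at crop (571,325), scene pixel (323,227), and its box is about 90 mm across. The small one is at crop (502,490), scene (306,271). The description calls for the larger, so it's the one at (323,227). The left stand is dark walnut with its flag slightly open.

Run:
```python
from h import *
for n,box in (("scene",(308,212,335,238)),("side",(285,255,310,275))):
    d=np.load(n+".npz"); im,W=d["im"].astype(int),d["W"]; x0,y0,x1,y1=box
    m=np.zeros(W.shape[:2],bool); s=im[y0:y1,x0:x1]
    m[y0:y1,x0:x1]=(s[...,0]>150)&(s[...,0]-s[...,2]>70)&(s[...,1]-s[...,2]>40)
    P=W[m]; print(n,m.sum(),np.argwhere(m).mean(0)[::-1],np.nanmedian(P,0).round(1),np.nanpercentile(P,[5,95],axis=0).round(1))
    Q=P[P[:,2]>np.nanmax(P[:,2])-4]; print(len(Q),Q.mean(0), (Q.min(0)+Q.max(0))/2)
# walnut flag geometry from side & scene: base top & edge
d=np.load("scene.npz"); W=d["W"]; print("z profile behind", W[152:156,225].round())
s=get_state(); print(s["tool_pos"],s["ee_rot"],s["width"],s["contact_force"])
```

```text
scene 164 [322.54268293 220.46341463] [465.7 -10.6  61.8] [[392.  -63.1  -3.1]
 [490.5   7.5  74.7]]
21 [483.89684282  -2.31438846  74.48858192] [483.73891107  -2.43133787  74.99076739]
side 53 [296.49056604 262.83018868] [480.4 -10.4  72.4] [[448.7 -20.5  48. ]
 [494.8  17.4  77. ]]
16 [480.79212459 -11.62503841  76.07343559] [479.7063169  -13.8191115   76.04291476]
z profile behind [[ 326. -399.   -8.]
 [ 334. -393.   -1.]
 [ 478. -272.  199.]
 [ 481. -269.  200.]]
[6.24658690e+02 3.69519401e-02 2.10081692e+02] [[ 2.20604208e-05  9.99999453e-01 -1.04564679e-03]
 [ 9.99999996e-01 -2.19664513e-05  8.98787161e-05]
 [ 8.98556978e-05 -1.04564877e-03 -9.99999449e-01]] 85.24524827754709 [ 0.70800198  0.08968722 -1.00446855]
```

```bash
python3 -m creep '[[[-1.5,0,0],0,0],[[-3,0,0],0,0],[[-4.4,-0.1,-0.5],0,0],[[-5.76,-0.2,-1],0,0],[[-5.76,-0.2,-1.5],0,0],[[-5.76,-0.2,-1.5],0,0],[[-5.76,-0.2,-1.5],0,0]]'
python3 - <<'E'
from h import *
s=get_state(); c=get_calibration("wrist"); im,d=read_camera("wrist"); print(s["tool_pos"],s["width"],c["mtx"])
R,t=np.array(c["R"]),np.array(c["t"]); print("cam pos",-R.T@t,R[2])
np.savez("wrist.npz",im=im,d=d,R=R,t=t,K=c["mtx"]); cv2.imwrite("pics/w1.png",im[:,:,::-1])
E
```

```text
time: 0.68
tool_pos: [481.4, -5.1, 173.2]
ee_rot: [[0.0, 1.0, -0.0], [1.0, -0.0, 0.0], [0.0, -0.0, -1.0]]
contact_force: [1.0, 0.5, -0.1]
width: 0.7
finger_force: 0.0
[481.36563747  -5.05659584 173.17190826] 0.6652598852104992 [[371.64829954   0.         325.92058081]
 [  0.         371.64829954 232.16307022]
 [  0.           0.           1.        ]]
cam pos [480.77290496  77.375495   336.2819604 ] [ 2.97704448e-04 -3.17850255e-01 -9.48140879e-01]
```

View pics/w1.png

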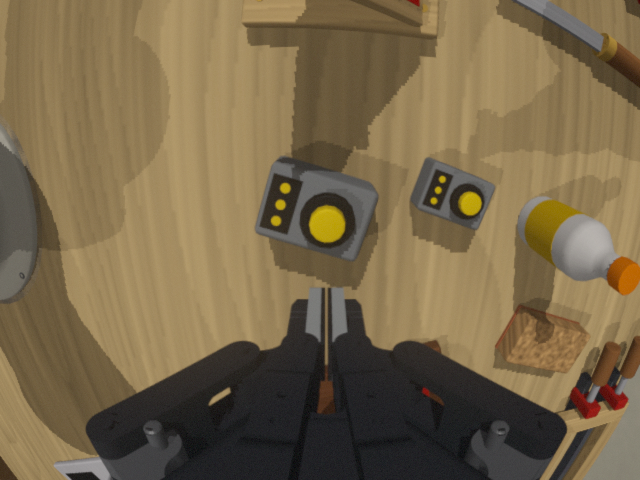

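The wrist view shows the large timer's button centred at about (327,223). The small timer is to its right at (470,203).

Run:
```python
import numpy as np
f=np.load("wrist.npz"); K,R,t,d,im=[f[k] for k in("K","R","t","d","im")]; im=im.astype(int)
m=np.zeros(d.shape,bool); m[195:252,300:355]=True
m&=(im[...,0]>150)&(im[...,0]-im[...,2]>100)&(im[...,1]-im[...,2]>80)
v,u=np.argwhere(m).mean(0); print(u,v,m.sum(),d[int(v),int(u)])
a=np.array([u-K[0,2],v-K[1,2]]); r=np.hypot(*a); th=r/K[0,0]; ray=np.array([*(a/r*np.sin(th)),np.cos(th)])
C=-R.T@t; w=R.T@ray; print("by depth",C+w*d[int(v),int(u)]/ray[2])
print("by z74",C+w*(74-C[2])/w[2])
```

```text
326.59535822401614 223.80726538849646 991 276.8467
by depth [481.35455048  -4.71740503  71.81357458]
by z74 [481.34974187  -4.03872276  74.        ]
```

```bash
python3 -m creep '[[[0,0,-1.5],0,0],[[0,0,-3],0,0],[[0,0,-3.8],0,0],[[0,0,-4.0],0,0],[[0,0,-4.1],0,0],[[0,0,-4.2],0,0],[[0,0,-4.2],0,0]]'
```

```text
time: 1.32
tool_pos: [482.2, -5.1, 69.0]
ee_rot: [[-0.0, 1.0, 0.002], [1.0, 0.0, -0.0], [-0.0, 0.002, -1.0]]
contact_force: [-0.7, -0.6, 0.8]
width: 0.2
finger_force: 0.0
```

```bash
python3 -m creep '[[[0,0,-0.1],0,0],[[0,0,-0.1],0,0]]'; python3 -m creep '[[[0,0,-0.08],0,0],[[0,0,-0.08],0,0]]'
```

```text
time: 1.48
tool_pos: [481.6, -5.1, 66.2]
ee_rot: [[-0.0, 1.0, 0.001], [1.0, 0.0, -0.0], [-0.0, 0.001, -1.0]]
contact_force: [-0.2, 0.3, -0.2]
width: 0.1
finger_force: 0.0
time: 1.65
tool_pos: [481.2, -5.0, 63.7]
ee_rot: [[-0.0, 1.0, 0.001], [1.0, 0.0, -0.0], [-0.0, 0.001, -1.0]]
contact_force: [0.2, -0.5, -0.9]
width: -0.2
finger_force: 0.0
```

```bash
python3 -m creep '[[[0,0,-0.08],0,0],[[0,0,-0.08],0,0]]'; python3 -m creep '[[[0,0,-0.08],0,0],[[0,0,-0.08],0,0]]'
```

```text
time: 1.82
tool_pos: [480.9, -5.0, 61.4]
ee_rot: [[0.0, 1.0, -0.0], [1.0, -0.0, 0.0], [0.0, -0.0, -1.0]]
contact_force: [-1.3, -0.1, 0.3]
width: -0.2
finger_force: 0.0
time: 1.98
tool_pos: [480.9, -5.0, 59.3]
ee_rot: [[0.0, 1.0, -0.0], [1.0, -0.0, 0.0], [0.0, -0.0, -1.0]]
contact_force: [-1.0, 0.2, 0.4]
width: -0.1
finger_force: 0.0
```

Run:
```python
from h import *
im,W=cloud("side"); a=cv2.resize(im[225:305,250:370,::-1],None,fx=4,fy=4,interpolation=cv2.INTER_CUBIC)
im,d=read_camera("wrist"); b=im[140:320,230:430,::-1]
b=cv2.resize(b,(320,288)); a=cv2.copyMakeBorder(a,0,0,0,320,0); a[:288,480:]=b
cv2.imwrite("pics/press.png",a); print(get_state()["contact_force"],get_state()["tool_pos"])
```

```text
[-0.57131791  0.93445859  0.2209575 ] [480.90936808  -4.98874273  59.47208317]
```

View pics/press.png

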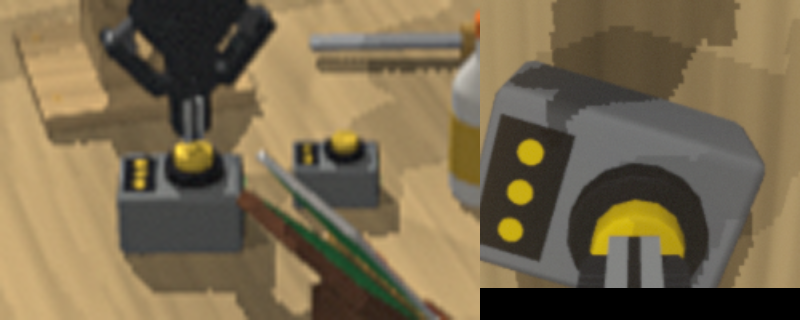

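The side view (298,259) and the wrist view both show the shut tips on or just above the button, but with no force reading. I'll check the tip and button heights with depth.

Run:
```python
from h import *
im,W=cloud("side")
for v in range(248,272): print(v,im[v,298],W[v,298].round(),im[v,294],W[v,294].round())
im,W=cloud("scene")
a=np.load("scene.npz")["W"]
for v in range(214,240,2): print(v,im[v,323],W[v,323].round(),a[v,323].round())
```

```text
248 [35 37 37] [484.  -9. 119.] [29 29 33] [470. -19. 127.]
249 [57 55 55] [482. -18. 121.] [24 25 27] [469. -21. 125.]
250 [55 56 55] [484. -11. 113.] [27 28 28] [473.  -6. 113.]
251 [47 47 47] [480. -23. 117.] [27 28 29] [474.  -4. 108.]
252 [51 51 50] [482. -16. 110.] [25 27 28] [471. -13. 110.]
253 [51 50 50] [480. -23. 111.] [24 26 29] [471. -15. 108.]
254 [51 50 50] [482. -14. 102.] [24 28 30] [472.  -9. 101.]
255 [52 51 50] [482. -16. 100.] [25 28 29] [471. -14. 101.]
256 [52 52 50] [481. -20.  99.] [26 28 29] [470. -15.  98.]
257 [50 50 49] [480. -21.  97.] [29 30 30] [472.  -8.  91.]
258 [42 45 45] [481. -19.  92.] [58 53 44] [471. -12.  90.]
259 [49 50 49] [482. -14.  85.] [93 81 63] [509. 127.  -3.]
260 [112  97  49] [486.   0.  73.] [127 108  70] [504. 112.   3.]
261 [172 145  53] [484.  -6.  74.] [216 180  71] [472.  -9.  78.]
262 [157 133  45] [483.  -9.  72.] [250 218  74] [470. -13.  77.]
263 [134 113  38] [481. -17.  74.] [237 199  70] [472.  -7.  70.]
264 [147 123  43] [479. -26.  76.] [179 151  54] [468. -21.  75.]
265 [142 119  41] [478. -26.  73.] [145 120  41] [
[... 333 characters left out ...]
27 27] [477. -30.  55.] [45 46 46] [468. -18.  50.]
214 [19 20 22] [494.   2. 142.] [402. -41.  -1.]
216 [28 29 30] [495.   2. 135.] [407. -38.  -2.]
218 [32 34 35] [500.   5. 135.] [445. -21.  47.]
220 [37 38 40] [511.  10. 144.] [450. -18.  48.]
222 [34 35 37] [510.  10. 134.] [469.  -9.  68.]
224 [ 6 11 19] [494.   2.  99.] [480.  -4.  77.]
226 [194 164  68] [485.  -2.  76.] [483.  -2.  74.]
228 [217 183  77] [489.   0.  74.] [489.   0.  74.]
230 [172 145  59] [491.   1.  68.] [491.   1.  68.]
232 [62 53 27] [493.   2.  62.] [493.   2.  62.]
234 [20 20 22] [499.   5.  63.] [500.   6.  65.]
236 [36 36 35] [501.   7.  59.] [501.   7.  58.]
238 [107 108 106] [500.   6.  47.] [502.   7.  51.]
```

Run:
```python
from h import *
s=get_state(); c=get_calibration("wrist"); K,R,t=[np.array(c[k]) for k in("mtx","R","t")]
im,d=read_camera("wrist")
for dz in(0,5,10,15,20,25):
    p=R@(np.array(s["tool_pos"])+[0,0,dz])+t; th=np.arctan2(np.hypot(p[0],p[1]),p[2]); a=p[:2]/np.hypot(p[0],p[1])*th*K[0,0]+K[:2,2]
    print(dz,a.round(),p[2].round())
for u in(316,322,332,338): 
  for v in(284,288,292,300,310):
    a=np.array([u-K[0,2],v-K[1,2]]); r=np.hypot(*a); th=r/K[0,0]; ray=np.array([*(a/r*np.sin(th)),np.cos(th)])
    print(u,v,im[v,u],(R.T@(ray*d[v,u]/ray[2]-t)).round(1))
```

```text
0 [327. 286.] 181.0
5 [327. 291.] 176.0
10 [327. 296.] 171.0
15 [327. 301.] 167.0
20 [327. 306.] 162.0
25 [327. 312.] 157.0
316 284 [203 176   1] [476.    1.6  70.8]
316 288 [136 132 124] [476.3   6.1  83.6]
316 292 [131 134 131] [476.5   7.2  89.3]
316 300 [132 132 130] [476.6   6.6  94.9]
316 310 [132 132 129] [476.8   6.4 102.3]
322 284 [202 176   8] [478.7   2.4  72.3]
322 288 [113 107  94] [478.8   6.9  85.1]
322 292 [89 87 86] [478.9   6.9  88.6]
322 300 [90 87 87] [478.9   6.6  94.8]
322 310 [74 72 71] [479.    6.5 102.4]
332 284 [183 156  18] [483.2   2.1  71.8]
332 288 [129 127 118] [483.    5.8  82.9]
332 292 [130 131 129] [482.9   7.4  89.6]
332 300 [130 131 128] [482.8   6.8  95.2]
332 310 [132 133 130] [482.7   7.5 104.1]
338 284 [181 155  11] [485.9   2.4  72.5]
338 288 [132 130 122] [485.5   6.8  84.9]
338 292 [132 133 130] [485.4   6.6  88. ]
338 300 [130 132 130] [485.2   6.6  94.9]
338 310 [131 132 129] [484.9   7.  103.3]
```

The tips really sit about 20 mm above the reported TCP, so contact should come near TCP z≈51. I'll keep creeping down.

```bash
python3 -c "
from bench import *
print(grip_depth)"; python3 -m creep '[[[0,0,-0.12],0,0],[[0,0,-0.2],0,0],[[0,0,-0.2],0,0]]'; python3 -m creep '[[[0,0,-0.1],0,0],[[0,0,-0.1],0,0]]'
```

```text
18.700000000000003
time: 2.48
tool_pos: [480.7, -5.0, 54.1]
ee_rot: [[0.0, 1.0, -0.001], [1.0, -0.0, 0.0], [0.0, -0.001, -1.0]]
contact_force: [-0.4, 0.3, 0.7]
width: -0.1
finger_force: 0.0
time: 2.65
tool_pos: [480.8, -5.0, 51.7]
ee_rot: [[-0.0, 1.0, -0.0], [1.0, 0.0, 0.0], [0.0, -0.0, -1.0]]
contact_force: [-0.7, -0.3, 1.0]
width: 0.0
finger_force: 0.0
```

```bash
python3 -m creep '[[[0,0,-0.08],0,0],[[0,0,-0.08],0,0]]'; python3 -m creep '[[[0,0,-0.08],0,0],[[0,0,-0.08],0,0]]';python3 -m creep '[[[0,0,-0.06],0,0],[[0,0,-0.06],0,0]]'
```

```text
time: 2.82
tool_pos: [481.0, -5.0, 49.9]
ee_rot: [[0.0, 1.0, -0.0], [1.0, -0.0, 0.0], [0.0, -0.0, -1.0]]
contact_force: [-0.4, 0.6, 1.5]
width: 0.4
finger_force: 1.1
time: 2.98
tool_pos: [481.0, -5.0, 47.9]
ee_rot: [[-0.0, 1.0, -0.0], [1.0, 0.0, -0.0], [-0.0, -0.0, -1.0]]
contact_force: [-1.0, 0.2, 3.7]
width: -0.1
finger_force: 1.7
time: 3.15
tool_pos: [481.0, -5.0, 46.5]
ee_rot: [[-0.0, 1.0, 0.0], [1.0, 0.0, -0.0], [-0.0, 0.0, -1.0]]
contact_force: [-2.1, -0.4, 3.9]
width: -0.0
finger_force: 2.1
```

```bash
python3 -m creep '[[[0,0,-0.08],0,0],[[0,0,-0.08],0,0]]'; python3 -m creep '[[[0,0,-0.05],0,0],[[0,0,-0.05],0,0]]'
```

```text
time: 3.32
tool_pos: [481.1, -5.0, 45.0]
ee_rot: [[-0.0, 1.0, 0.001], [1.0, 0.0, -0.0], [-0.0, 0.001, -1.0]]
contact_force: [-4.8, -0.1, 21.8]
width: -0.0
finger_force: 11.2
time: 3.48
tool_pos: [481.2, -5.0, 44.6]
ee_rot: [[-0.0, 1.0, 0.001], [1.0, 0.0, -0.0], [-0.0, 0.001, -1.0]]
contact_force: [-9.1, 1.3, 44.6]
width: 0.0
finger_force: 22.2
```

Button bottomed out (sharp force rise at 6 mm). Next: retract, turn, and go above and behind the walnut flag.

```bash
python3 -m creep '[[[0,0,1.5],0,0],[[0,0,3],0,0],[[0,0,4.6],0,0],[[0,0,6.2],0,0],[[0,0,7.6],0,0],[[0,0,7.6],0,0]]'; python3 -m creep '[[[-0.1,-1,0],-1.1,0],[[-0.2,-2,0],-2.2,0],[[-0.3,-3,0],-3.3,0],[[-0.4,-4,0],-4.4,0],[[-0.5,-5,0],-5.5,0],[[-0.6,-6,0],-6.6,0],[[-0.7,-7,0],-7.7,0],[[-0.8,-8,0],-8.8,0],[[-0.9,-9,0],-9.9,0],[[-1,-10,0],-11,0],[[-1.05,-10.76,0],-12,0],[[-1.05,-10.76,0],-12.7,0]]';  python3 -m creep '[[[0,0,0],0,0],[[0,0,0],0,0]]'
python3 - <<'E'
from h import *
c=get_calibration("wrist"); im,d=read_camera("wrist"); R,t=np.array(c["R"]),np.array(c["t"])
np.savez("wrist2.npz",im=im,d=d,R=R,t=t,K=c["mtx"]); cv2.imwrite("pics/w2.png",im[:,:,::-1])
im,W=cloud("scene"); cv2.imwrite("pics/s2.png",im[100:300:,150:450,::-1])
E
```

```text
time: 3.98
tool_pos: [483.9, -5.4, 239.6]
ee_rot: [[-0.0, 1.0, 0.01], [1.0, 0.0, -0.001], [-0.001, 0.01, -1.0]]
contact_force: [1.3, -0.5, 1.1]
width: -0.0
finger_force: 0.0
time: 4.98
tool_pos: [454.5, -277.3, 232.9]
ee_rot: [[0.973, 0.231, 0.0], [0.231, -0.973, -0.001], [-0.0, 0.001, -1.0]]
contact_force: [-1.1, -1.1, -0.0]
width: -0.0
finger_force: 0.0
time: 5.15
tool_pos: [454.6, -273.8, 233.0]
ee_rot: [[0.971, 0.241, -0.0], [0.241, -0.971, 0.001], [-0.0, -0.001, -1.0]]
contact_force: [-0.4, 0.1, 0.3]
width: -0.0
finger_force: 0.0
```

View pics/w2.png

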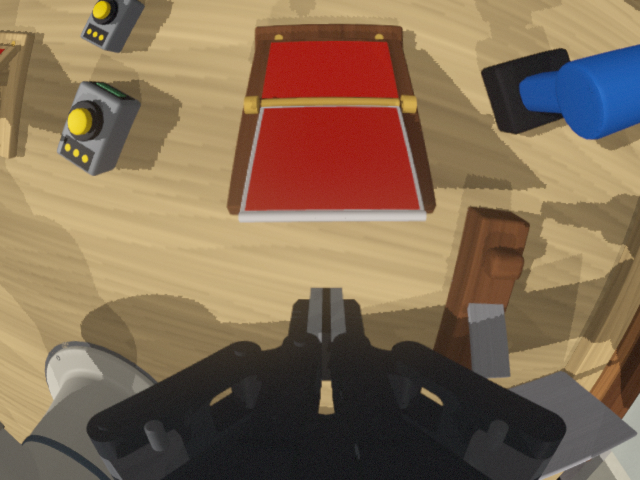

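The wrist view shows the flag's free edge from (240,216) to (428,216), parallel to the tool. The shut tips at (327,290) are behind it and nearly centred. The plane is clear, to the right at (490,270).

Run:
```python
import numpy as np
f=np.load("wrist2.npz"); K,R,t,d,im=[f[k] for k in("K","R","t","d","im")]
X=np.array([.971,.24,0]); Y=np.array([-.24,.971,0]); T=np.array([454.6,-273.8,0])
def pt(u,v):
    a=np.array([u-K[0,2],v-K[1,2]]); r=np.hypot(*a); th=r/K[0,0]; ray=np.array([*(a/r*np.sin(th)),np.cos(th)])
    return R.T@(ray*d[v,u]/ray[2]-t)
for n,u,v in(("edge",250,216),("edge",334,216),("edge",334,213),("edge",420,216),("hinge",330,103),("flag",334,160),("tip",318,291),("tip",336,291),("tip",318,294)):
    p=pt(u,v); print(n,im[v,u],p.round(1),"rel",((p-T)@X).round(1),((p-T)@Y).round(1),p[2].round(1))
```

```text
edge [198 192 186] [ 467.9 -225.8  198. ] rel 24.4 43.5 198.0
edge [204 198 194] [ 479.  -271.6  197.6] rel 24.2 -3.7 197.6
edge [177 171 166] [ 480.8 -271.1  198.1] rel 26.1 -3.7 198.1
edge [203 198 192] [ 491.1 -318.8  198.1] rel 24.7 -52.5 198.1
hinge [180 144  65] [ 540.8 -254.8  107.6] rel 88.3 -2.2 107.6
flag [158  32  17] [ 505.  -265.7  162.2] rel 50.9 -4.3 162.2
tip [103  97  90] [ 464.4 -267.3  261.9] rel 11.1 4.0 261.9
tip [105 102  95] [ 465.7 -274.5  260.9] rel 10.6 -3.4 260.9
tip [105 100  94] [ 463.4 -267.5  262.5] rel 10.1 4.0 262.5
```

```bash
python3 -m creep '[[[0,0,-1.3],0,0],[[0,0,-2.5],0,0],[[0,0,-2.92],0,0],[[0,0,-2.92],0,0],[[0.5,0.12,-2.92],0,0],[[1.17,0.29,-2.92],0,0],[[1.75,0.43,-2.85],0,0],[[2.33,0.58,-2.72],0,0],[[2.99,0.74,-2.6],0,0],[[3.55,0.88,-2.65],0,0],[[4.12,1.02,-2.8],0,0],[[4.12,1.02,-2.8],0,0]]'
python3 - <<'E'
from h import *
im,W=cloud("side"); im2,W2=cloud("scene")
a=np.hstack([cv2.resize(i,(400,400),interpolation=cv2.INTER_CUBIC) for i in(im[190:370,280:460],im2[130:270,180:320])])
cv2.imwrite("pics/f1.png",a[:,:,::-1])
E
```

```text
time: 6.25
tool_pos: [560.9, -247.6, 164.4]
ee_rot: [[0.971, 0.241, 0.003], [0.241, -0.971, -0.001], [0.002, 0.002, -1.0]]
contact_force: [0.1, 0.1, -0.0]
width: 0.0
finger_force: 0.0
```

View pics/f1.png

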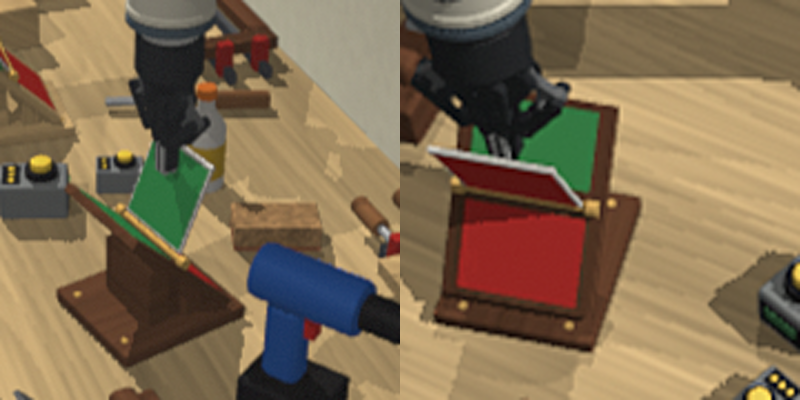

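The side view shows the finger behind the flag (170,160), which is now past vertical with its green face towards the finger. The scene view agrees. I'll continue the arc over and down.

```bash
python3 -m creep '[[[0.5,0.12,-0.3],0,0],[[1.01,0.25,-0.6],0,0],[[1.4,0.35,-1.05],0,0],[[1.75,0.43,-1.52],0,0],[[2.0,0.49,-2.05],0,0],[[2.2,0.54,-2.6],0,0],[[2.49,0.61,-3.3],0,0],[[2.64,0.65,-3.8],0,0],[[2.64,0.65,-4.16],0,0],[[2.45,0.61,-4.6],0,0],[[2.29,0.57,-4.92],0,0],[[2.29,0.57,-4.92],0,0]]'; python3 -m creep '[[[-0.18,-0.05,-0.15],0,0],[[-0.35,-0.09,-0.28],0,0],[[-0.35,-0.09,-0.28],0,0]]'
```

```text
time: 7.35
tool_pos: [613.3, -234.0, 38.5]
ee_rot: [[0.971, 0.238, -0.003], [0.238, -0.971, 0.001], [-0.002, -0.002, -1.0]]
contact_force: [-0.8, 0.1, -0.0]
width: 0.1
finger_force: 0.0
time: 7.6
tool_pos: [605.4, -236.8, 33.2]
ee_rot: [[0.971, 0.238, -0.0], [0.238, -0.971, 0.0], [-0.0, -0.0, -1.0]]
contact_force: [-0.8, -0.1, 0.2]
width: -0.3
finger_force: 0.0
```

```bash
python3 -m creep '[[[0,0,-0.1],0,0],[[0,0,-0.2],0,0],[[0,0,-0.2],0,0]]'
python3 - <<'E'
from h import *
im,W=cloud("side"); im2,W2=cloud("scene")
a=np.hstack([cv2.resize(i,(400,400),interpolation=cv2.INTER_CUBIC) for i in(im[190:370,280:460],im2[130:270,180:320])])
cv2.imwrite("pics/f2.png",a[:,:,::-1])
E
```

```text
time: 7.85
tool_pos: [606.5, -236.6, 28.3]
ee_rot: [[0.971, 0.239, 0.0], [0.239, -0.971, -0.0], [0.0, 0.0, -1.0]]
contact_force: [0.4, 0.2, 0.7]
width: -0.4
finger_force: 0.3
```

View pics/f2.png

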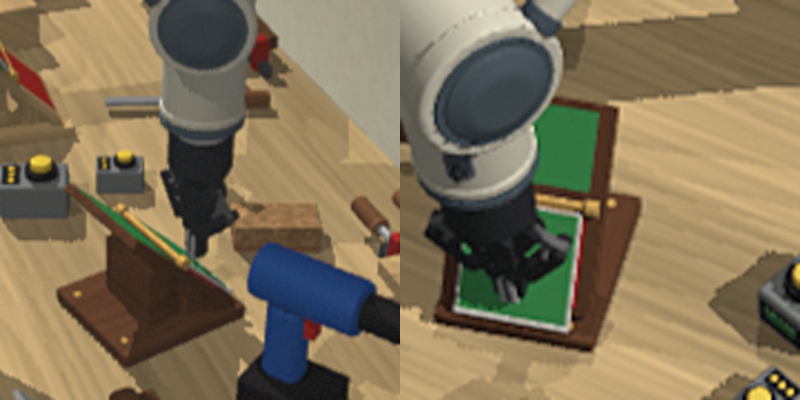

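The flag is nearly flat, green outwards (scene crop centre (515,270)). A little further down should seat it firmly.

```bash
python3 -m creep '[[[0,0,-0.1],0,0],[[0,0,-0.15],0,0],[[0,0,-0.15],0,0]]'; python3 -m creep '[[[0,0,-0.1],0,0],[[0,0,-0.1],0,0]]'
```

```text
time: 8.2
tool_pos: [608.3, -236.8, 26.1]
ee_rot: [[0.971, 0.239, 0.004], [0.239, -0.971, -0.001], [0.004, 0.002, -1.0]]
contact_force: [4.4, 3.7, 16.3]
width: -0.2
finger_force: 7.6
time: 8.37
tool_pos: [609.7, -237.1, 24.6]
ee_rot: [[0.971, 0.239, 0.007], [0.239, -0.971, -0.002], [0.006, 0.004, -1.0]]
contact_force: [8.0, 5.1, 24.0]
width: 0.1
finger_force: 12.0
```

Seated against the panel at over 20 N. Retract straight up and check.

```bash
python3 -m creep '[[[0,0,1],0,0],[[0,0,2.5],0,0],[[0,0,4],0,0],[[0,0,5.6],0,0],[[-0.5,1,7],0,0],[[-1,2.5,8],0,0],[[-2,4,8.5],0,0],[[-3,5,8.5],0,0],[[-3,5,8.5],0,0],[[-3,5,8.5],0,0]]'
python3 - <<'E'
from h import *
im,W=cloud("scene"); hsv=cv2.cvtColor(im,cv2.COLOR_RGB2HSV)
g=(hsv[...,0]>45)&(hsv[...,0]<85)&(hsv[...,1]>100); m=np.zeros_like(g); m[196:245,190:270]=g[196:245,190:270]
P=W[m]; P=P[~np.isnan(P[:,0])]; q=P-P.mean(0); n=np.linalg.svd(q,full_matrices=False)[2][2]; n*=np.sign(n[2])
print(len(P),P.mean(0),n,"tilt deg",np.degrees(np.arctan2(np.hypot(n[0],n[1]),n[2])))
a=np.load("scene.npz")["W"]
for u,v in((325,227),(419,237),(215,292),(272,282)): print(W[v,u].round(),a[v,u].round())
cv2.imwrite("pics/end.png",im[:,:,::-1])
E
```

```text
time: 9.2
tool_pos: [529.7, -109.6, 235.3]
ee_rot: [[0.971, 0.241, -0.0], [0.241, -0.971, 0.0], [0.0, -0.0, -1.0]]
contact_force: [1.4, -0.7, 0.5]
width: 0.3
finger_force: 0.0
1416 [ 580.90224167 -242.40646432   65.84547285] [0.68576336 0.17210051 0.70718458] tilt deg 44.99369580248333
[481.   2.  70.] [484.   3.  73.]
[462. 230. 154.] [463. 231. 157.]
[ 746. -161.   33.] [ 745. -161.   33.]
[713. -15. 152.] [712. -16. 150.]
```

View pics/end.png

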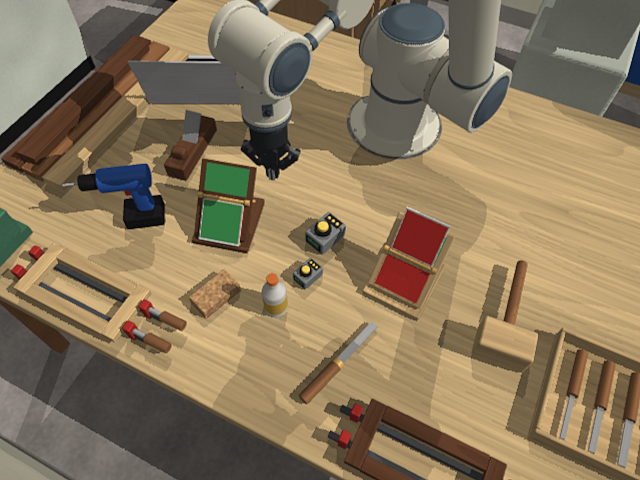

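The walnut stand shows green on both halves at (225,200), with the flag flat at 45.0°. The beech flag (419,237), timer (325,230) and the other things are where they were, and the hand is clear.

```bash
python3 -c "
from bench import *
print(sign_off())"
```

```text
the job is handed in; nothing more can be done
None
```

The job is handed in: I pressed the larger timer's button fully and let it spring back, then flipped the walnut flag flat so the stand shows green; the last picture shows the beech flag and everything else where they were and the hand clear, though the sign-off returned no verdict.

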